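Hang up the pad guard and probe two test pads with sprung tweezers

TASK

Take the orange roof-shaped guard off the test board and hang it astride the steel rail, so that it hangs there by itself. Then take the sprung test tweezers out of their stand, squeeze them until the gap between their tips matches the distance between the two brass pads, and gently press one tip onto each pad so that the sprung pads sink only part of the way. Finish while still holding the tweezers like that, upright and steady with each tip on its own pad, and leave the other things on the bench alone.

Things in the scene. Friction and masses are not known exactly. Their poses are not given: they have to be found in the camera images.
- board: Green test board on a black base, fixed to the bench, 130 (x) x 150 (y) mm; its top face is 20 mm above the bench. Origin at the centre of the underside. The two pads stand on its y axis, either side of the centre; small parts on it near its edges rise up to 14 mm above its top face.
- pad_a: Brass test pad, a disc 8 mm across on a white socket 12 mm across, on the -y side of the board's centre. Origin on the board's top face; the disc's top is 14 mm above that. It is sprung: it sinks straight down up to 4.5 mm, with 0.5 N at first plus 0.5 N per mm. Under the guard at the start.
- pad_b: The other brass pad, just like pad_a, on the +y side. The distance between the two centres differs from start to start, 13 to 21 mm.
- pad_a_top (a point): Centre of the top of pad_a (34 mm above the bench when not pressed).
- pad_b_top (a point): Centre of the top of pad_b.
- guard: Orange loose guard, 0.12 kg, folded like a roof, on the board over the pads. Ridge along its own y, 70 mm long; 4 mm panels slope from the ridge, 55 mm high, to dark foot strips 84 mm apart over all in x; ends open. Origin at the centre of the underside, z up. Hung astride the bar, the bar's axis lies 39 mm above this origin, under the ridge and parallel to it; it steadies itself.
- guard_fin (a point): Grip point in the middle of the black fin on the guard's ridge, 73 mm above the guard's origin. Fin: 12 (x) x 36 (y) mm, from 55 to 82 mm high; fingers close along the guard's x.
- rail: Steel bar 12 mm thick and 200 mm long along its own y, level, on two posts at its ends, fixed to the bench. Origin on the bench below its middle; bar axis 130 mm up.
- rail_mid (a point): Middle of the bar's axis, 130 mm above the bench.
- stand: White tweezers stand fixed to the bench, on a dark base plate 70 x 90 mm: an open well, outer 21 (x) x 53 (y) mm, inner 11 x 43 mm, rim 39 mm above the bench, floor at 5 mm. Origin at the centre of the underside.
- tweezers: Sprung tweezers upright in the stand's well, tips down, loose, 0.07 kg: two yellow arms side by side along its own y, joined by a black head (18 mm wide, top 50 mm above the origin). z up. Origin midway between the two blue grip pads (14 mm in x, 24 mm high), the place to squeeze, fingers closing along y; 65 mm above the bench at the start. Squeezing takes 7 N at first, 13 N at a 15 mm gap.
- limb_a (a joint): Angle by which each arm of the tweezers is squeezed in, rad (both always move equally): 0 relaxed (tip gap 36 mm, 31.6 mm wide over the blue pads), at most 0.15. With a = 0.105 - value, tip gap centre to centre = 14 mm + 210 mm x a; width over the blue pads = 22 mm + 92 mm x a.
- tip_a (a point): Centre of the rounded end, 4 mm thick, of the tip on the tweezers' -y side, 2 mm above its lowest point. The lowest point is 60 mm below the tweezers' origin when relaxed and 61 mm when squeezed.
- tip_b (a point): The same on the +y side.
- load_resistor: Gold resistor on a black finned heat sink, 60 x 90 x 40 mm, loose. Leave alone. Origin at the centre of the underside.
- spool: Blue spool, 56 mm across, 40 mm high, loose. Leave alone. Origin at the centre of the underside.
- screwdriver: Screwdriver with red handle lying on the bench, 170 mm long, loose. Leave alone.
Mind the look-alikes: they are no part of the job. Several things have the shape of the guard; the one meant has the colours described above.

How it is judged:
On the way, in this order (a step that is already met when the one before it is completed fails the run):
1. The guard hangs astride the rail by itself, let go (contact force between guard and rail above 0.4 N and height (world z) of guard above 0.07 m and angle between guard's own z axis and vertical below 0.35 rad and contact force between the fingers and guard below 0.05 N and linear speed of guard below 0.03 m/s), for 0.2 s.
2. The tweezers are lifted clear of their stand (height (world z) of each of tip_a, tip_b above 0.045 m and contact force between the fingers and tweezers above 1 N and contact force between tweezers and stand below 0.05 N), for 0.1 s.
At the end, for the whole second after the job is handed in: Guard hangs freely on the rail, still, within 0.35 rad of upright. Gripper holds the tweezers upright (0.25 rad), still and squeezed (2 N), one tip within 4.5 mm of each pad's centre pressing it with over 0.2 N, board itself not touched. The three bystanders within 30 mm of their starts (all of step 1 and ((horizontal distance between tip_a and pad_a_top below 0.0045 m and horizontal distance between tip_b and pad_b_top below 0.0045 m) or (horizontal distance between tip_b and pad_a_top below 0.0045 m and horizontal distance between tip_a and pad_b_top below 0.0045 m)) and contact force between tweezers and pad_a above 0.2 N and contact force between tweezers and pad_b above 0.2 N and contact force between tweezers and board below 0.05 N and contact force between the fingers and tweezers above 2 N and angle between tweezers's own z axis and vertical below 0.25 rad and linear speed of tweezers below 0.01 m/s and value of joint limb_a above 0.04 rad and velocity of joint limb_a between -0.05 and 0.05 rad/s and distance of each of load_resistor, spool, screwdriver from where it was at the start of the episode below 0.03 m); the arm keeps its last pose, push and grip.
It fails at once if A pad is pressed with more than 10 N (contact force between tweezers and pad_a above 10 N or contact force between tweezers and pad_b above 10 N).
It fails at once if A bystander is pushed more than 30 mm (distance of any of load_resistor, spool, screwdriver from where it was at the start of the episode above 0.03 m).
It also fails if it takes over 51 s, if anything falls off the work surface, if the arm or the gripper's body presses on something with over 40 N, if the wrist force passes 120 N, or if a joint passes its speed limit or range.

ROBOT

A 6-joint arm with a two-finger parallel gripper is mounted at the origin on the work surface. World frame = base frame: x ahead of the robot, y to its left, z up, the work surface at z = 0. Lengths are in m, angles in rad, forces in N, time in s.
With the tool pointing down it reaches from about 0.35 to 0.975 m from the base axis. Payload 4.9 kg.
Tool frame: the origin (TCP) lies midway between the tips of the shut fingers; the grasp point (between the pads) lies 19 mm behind it; z points along the fingers, y is the line along which they close (so a half turn about z gives the same grasp; the last joint's range is limited). The gripper opens to 85 mm and grips with 20 to 120 N. Pads are 22 mm wide; open, the fingers measure 114 mm over their backs; the gripper's body (76 mm by 85 mm) begins 54 mm behind the grasp point. The pads swing forward as they close: fully open they stand 13 mm farther back than shut.
Start: joints at [1.123, 0.053, 1.613, -0, 1.476, -0.119], TCP at [0.202, 0.592, 0.231] pointing down, gripper open.
Joint ranges: [-3.01, 3.01], [-1.01, 2.22], [0.06, 2.58], [-1.02, 4.17], [0.09, 2.62], [-3.14, 3.14]. Speed limits (rad/s): [2.57, 2.57, 3.14, 3.14, 3.14, 3.14].

INTERFACE

Orientations are given as a rotation vector (axis times angle).
In Python, from station import ctrl gives the robot as it stands.
- The arm moves only by the tool step_arm, never from a script. Its argument "targets" is a list of rows, each an object with "travel": the shift along the world's x, y, z as a fraction of full scale, a list of three; "angular": the turn, a rotation vector about the world's x, y, z as a fraction of full scale, a list of three; "gripper": the opening, from 0 (shut) to 1 (fully open). In form: [{"travel": [x, y, z], "angular": [rx, ry, rz], "gripper": gripper}, ...]. A call has 1 to 10 rows; each row is the pose to reach, as a shift and turn from the pose commanded when the call began; what a row does not reach only later rows make up. Full scale, the value 1, is 0.6 m for a shift and pi/4 rad for a turn. A row lasts 1/10 s, in which the tool goes at most 50 mm and 8.59 degrees, less where a joint would pass 70% of its speed; a pose out of reach is approached as far as the arm can. A call with a number of a shift or a turn outside -1 to 1 is refused whole. A call with a gripper value outside its range is refused whole. The fingers move at their own pace and stop on an object; "squeeze" is the grip in N (left out, the last holds). Time passes only in rows, so rows that repeat a pose let the fingers close. It gives the time, the measured TCP pose, the force, the opening and the grip force at its end, in the units of the state.
- ctrl.get_obs(): the state, without advancing time (a new reading comes with each control period).
- ctrl.get_image(name): name is "side" or "top" or "wrist"; returns a dict with "img" (384x512x3 uint8, red, green, blue), "fx", "fy", "cx", "cy" (pixels), "rvec" (rotation vector, rad) and "tvec" (3), from world to camera coordinates, as OpenCV has them. Camera axes: x right, y down, z forward; pixel columns grow to the right and rows downward; lengths in m; the calibration is good to about 2 mm. A picture is of the moment at which its call begins. There is no depth.
- ctrl.finish_job(): hands the job in; it is judged then, once.
The state is a dict: "t": time; "q": joint angles; "dq": joint speeds; "effort": joint torques, N m; "tool_pos": TCP position; "tool_rot": TCP orientation; "contact_force": force on the tool from outside, world axes, zero at the start; "wrist_torque": the same for the moment, N m; "opening": finger opening in m; "grip_force": force on a finger pad.
Only numpy, scipy, OpenCV 4.12 (cv2) and the standard library are available. Lean on these libraries where they do the work, as an engineer would, in place of code of your own. Each camera call takes 0.05 s, during which the arm holds its last target. There are 200 camera calls.

## Working session

There is one attempt and no reset: what is moved stays moved. The work goes in short steps, Python scripts to look and compute and a tool call to move; the robot and the scene stay as the last step left them, time stands still between calls to the robot, and variables do not carry over. Pictures are saved under pics/ and viewed, at most 13 in all, crops included, and the job is handed in when it is done.

Besides the shell and the picture viewer there is one more tool, called after "Emit:" by a JSON object that holds its "op" and its "data". step_arm: Moves the arm, as the interface text tells. Its arguments: {"type":"object","properties":{"targets":{"type":"array"},"squeeze":{"type":"number"}},"required":["targets"]}

```bash
mkdir -p pics; cat > h.py <<'E'
import numpy as np, cv2
from station import ctrl
def grab(name,fn=None):
    d=ctrl.get_image(name); np.save(f'pics/{name}.npy',d,allow_pickle=True)
    if fn: cv2.imwrite('pics/'+fn,d['img'][:,:,::-1])
    return d
def load(name): return np.load(f'pics/{name}.npy',allow_pickle=True).item()
def back(d,u,v,z):
    R=cv2.Rodrigues(np.array(d['rvec'],float))[0]; t=np.array(d['tvec'],float)
    c=-R.T@t; r=R.T@np.array([(u-d['cx'])/d['fx'],(v-d['cy'])/d['fy'],1.])
    return c+r*(z-c[2])/r[2]
def proj(d,P):
    K=np.array([[d['fx'],0,d['cx']],[0,d['fy'],d['cy']],[0,0,1]],float)
    return cv2.projectPoints(np.array(P,float).reshape(-1,1,3),np.array(d['rvec'],float),np.array(d['tvec'],float),K,None)[0][:,0]
E
python3 - <<'E'
from h import *
print(ctrl.get_obs())
t=grab('top');s=grab('side')
a=np.hstack([t['img']]);cv2.imwrite('pics/t1.png',cv2.resize(t['img'][:,:,::-1],(800,600),interpolation=cv2.INTER_CUBIC))
cv2.imwrite('pics/s1.png',cv2.resize(s['img'][:,:,::-1],(800,600),interpolation=cv2.INTER_CUBIC))
for d in(t,s):
    R=cv2.Rodrigues(np.array(d['rvec'],float))[0];print(-R.T@d['tvec'],R[2],d['fx'],d['cx'],d['cy'])
E
```

```text
{'t': 0.0, 'q': array([ 1.12302741e+00,  5.33822185e-02,  1.61430858e+00, -4.35868598e-05,
        1.47599818e+00, -1.19029737e-01]), 'dq': array([ 0.00091261,  0.00032418, -0.00237698, -0.00096064, -0.0017072 ,
        0.00110157]), 'effort': array([ 9.26625289e-04, -3.93686736e+01, -3.70174813e+01, -1.64281810e-04,
        7.15271453e-03,  1.57699799e-05]), 'tool_pos': array([0.20153509, 0.59094918, 0.23003859]), 'tool_rot': array([-0.5139644 , -3.09871165,  0.00318005]), 'contact_force': array([ 0.07131908, -0.35050332,  0.48207847]), 'wrist_torque': array([-0.02533451,  0.01083563,  0.05537733]), 'grip_force': 0.0, 'opening': 0.08558198913870736}
[ 0.28088255 -0.01171989  1.08041489] [ 0.21191921 -0.0163004  -0.97715124] 403.985771161164 264.49058178456045 191.24097844813804
[ 0.02464936 -0.53508679  0.56603608] [ 0.56052413  0.61231054 -0.55757377] 350.3636420095721 258.2385908197594 191.5821113659815
```

View pics/t1.png

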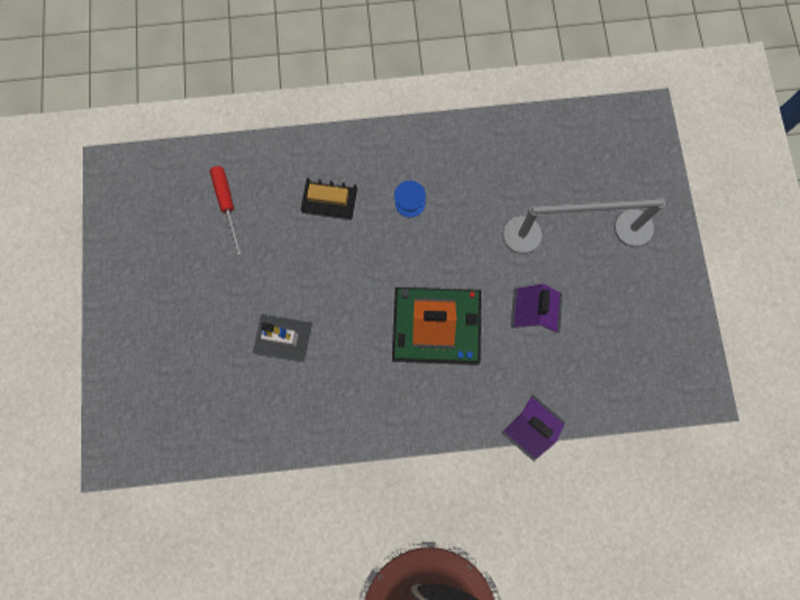

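View pics/s1.png

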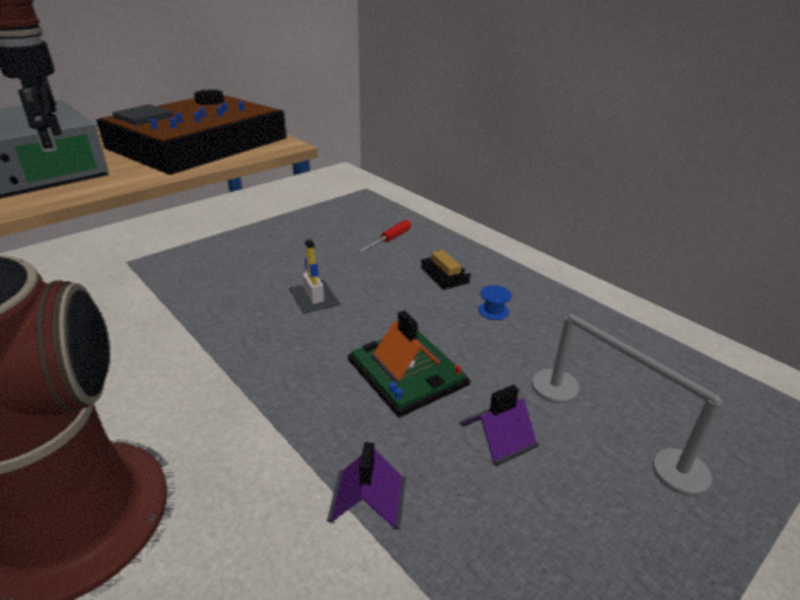

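The look-alikes for the guard, in 800x600 top-view pixels, are orange on the board (435,322), purple (540,305) and purple (535,428). Only the orange one fits the description. Stand with tweezers is at (280,335), the rail runs from (533,211) to (662,203), screwdriver (225,200), resistor (328,197) and spool (410,198).

```bash
python3 - <<'E'
from h import *
t=load('top')['img'];s=load('side')['img']
def c(im,u,v,w,h,k): return cv2.resize(im[v:v+h,u:u+w,::-1],(w*k,h*k),interpolation=cv2.INTER_CUBIC)
A=c(t,245,178,66,60,6);B=c(t,155,190,66,60,6)   # 396x360
C=c(t,320,120,110,40,3)
C=c(s,180,145,66,40,6); D=c(s,220,192,66,40,6)
cv2.imwrite('pics/m1.png',np.vstack([np.hstack([A,B]),np.hstack([D,C])]))
E
```

```text
(no output)
```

View pics/m1.png

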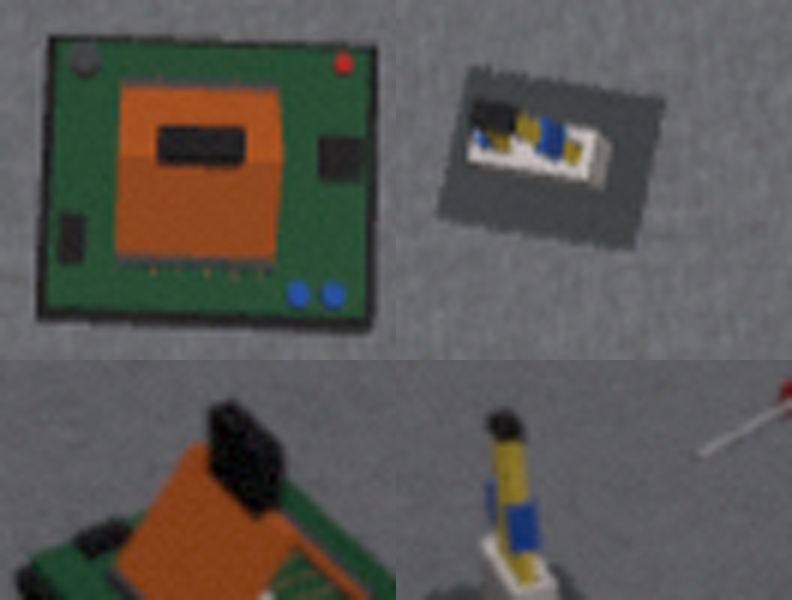

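The orange guard with black fin is confirmed on the board: feet corners at about (120,80), (282,82), (275,268) and (113,262) in the crop. The stand base is visible with the tweezers upright in it, a black head and blue pads.

```bash
cat >> h.py <<'E'
def rep(n,P):
    P=np.array(P);c=P.mean(0);print(n,c.round(4),[round(float(np.linalg.norm(P[i][:2]-P[i-1][:2])),4) for i in range(len(P))],[round(float(np.degrees(np.arctan2(*(P[i]-P[i-1])[1::-1]))),1) for i in range(len(P))])
E
python3 - <<'E'
from h import *
t=load('top')
f=lambda pts,z,o:[back(t,o[0]+(u-.0)/6-.42,o[1]+v/6-.42,z) for u,v in pts]
A=(245,178);B=(155,190)
rep('guard feet',f([(120,79),(282,81),(275,269),(113,263)],.022,A))
rep('board',f([(50,37),(378,46),(372,331),(38,320)],.01,A))
rep('fin far top edge',f([(158,127),(245,127)],.102,A))
rep('ridge',f([(122,157),(282,157)],.075,A))
rep('standbase',f([(76,66),(268,98),(239,250),(41,218)],.003,B))
rep('well bottom rim',f([(72,160),(192,184)],.039,B))
g=cv2.cvtColor(t['img'],cv2.COLOR_RGB2HSV)
E
python3 - <<'E'
from h import *
t=load('top')
k=1.5625
P=[back(t,533/k,211/k,.13),back(t,662/k,203/k,.13)];rep('rail',P);print(P)
s=load('side')
P=[back(s,570/k,319/k,.136),back(s,717/k,400/k,.136)];rep('rail side',P);print(P)
P=[back(t,522/k,234/k,.005),back(t,635/k,227/k,.005)];rep('rail posts',P)
# purple ones, spool
for n,u,v,z in [('purp1',540,305,.05),('purp2',535,428,.05),('spool',410,198,.04),('res',328,197,.04),('head',405-0,0,0)]:print(n,back(t,u/k,v/k,z))
E
```

```text
guard feet [ 0.466  -0.0595  0.022 ] [0.0829, 0.0724, 0.0846, 0.0712] [-8.2, -96.8, 171.1, 81.8]
board [ 0.4633 -0.0648  0.01  ] [0.1288, 0.1487, 0.1294, 0.1477] [-8.1, -97.7, 171.5, 82.0]
fin far top edge [ 0.4706 -0.0596  0.102 ] [0.0358, 0.0358] [83.9, -96.1]
ridge [ 0.463  -0.0597  0.075 ] [0.0674, 0.0674] [83.9, -96.1]
standbase [0.4712 0.2025 0.003 ] [0.0703, 0.0889, 0.0696, 0.0903] [-16.0, -105.6, 165.2, 74.8]
well bottom rim [0.4596 0.2061 0.039 ] [0.0537, 0.0537] [72.6, -107.4]
rail [ 0.6042 -0.3343  0.13  ] [0.2057, 0.2057] [87.6, -92.4]
[array([ 0.60855041, -0.23152496,  0.13      ]), array([ 0.59979852, -0.43705511,  0.13      ])]
rail side [ 0.5969 -0.3414  0.136 ] [0.1982, 0.1982] [88.7, -91.3]
[array([ 0.59918324, -0.24227064,  0.136     ]), array([ 0.59459497, -0.44045184,  0.136     ])]
rail posts [ 0.6066 -0.3357  0.005 ] [0.2022, 0.2022] [87.5, -92.5]
purp1 [ 0.47136243 -0.23759506  0.05      ]
purp2 [ 0.27358347 -0.20002821  0.05      ]
spool [ 0.68641869 -0.04238972  0.04      ]
res [0.70372483 0.10006108 0.04      ]
head [ 1.11074914 -0.07658981  0.        ]
```

Measured sizes match the given ones: feet 83x72, board 129x148, stand 70x90, rail about 200 mm. Moving above the guard.

Emit:
{"op": "step_arm", "data": {"targets": [{"travel": [0.22,-0.54,0],"angular": [0,0,-0.87],"gripper": 0.7},{"travel": [0.22,-0.54,0],"angular": [0,0,-0.87],"gripper": 0.7},{"travel": [0.22,-0.54,0],"angular": [0,0,-0.87],"gripper": 0.7},{"travel": [0.22,-0.54,0],"angular": [0,0,-0.87],"gripper": 0.7},{"travel": [0.22,-0.54,0],"angular": [0,0,-0.87],"gripper": 0.7},{"travel": [0.22,-0.54,0],"angular": [0,0,-0.87],"gripper": 0.7},{"travel": [0.22,-0.54,0],"angular": [0,0,-0.87],"gripper": 0.7},{"travel": [0.22,-0.54,0],"angular": [0,0,-0.87],"gripper": 0.7},{"travel": [0.22,-0.54,0],"angular": [0,0,-0.87],"gripper": 0.7}], "squeeze": 40}}

```text
t: 1.0
tool_pos: [0.3341, 0.2665, 0.231]
tool_rot: [-1.527, -2.745, -0.0]
contact_force: [-0.1, -0.8, -0.3]
opening: 0.0595
grip_force: 0.0
```

Emit:
{"op": "step_arm", "data": {"targets": [{"travel": [0.219,-0.544,-0.05],"angular": [0,0,-0.87],"gripper": 0.7},{"travel": [0.219,-0.544,-0.05],"angular": [0,0,-0.87],"gripper": 0.7},{"travel": [0.219,-0.544,-0.05],"angular": [0,0,-0.87],"gripper": 0.7},{"travel": [0.219,-0.544,-0.05],"angular": [0,0,-0.87],"gripper": 0.7},{"travel": [0.219,-0.544,-0.05],"angular": [0,0,-0.87],"gripper": 0.7},{"travel": [0.219,-0.544,-0.05],"angular": [0,0,-0.87],"gripper": 0.7},{"travel": [0.219,-0.544,-0.05],"angular": [0,0,-0.87],"gripper": 0.7},{"travel": [0.219,-0.544,-0.05],"angular": [0,0,-0.87],"gripper": 0.7},{"travel": [0.219,-0.544,-0.05],"angular": [0,0,-0.87],"gripper": 0.7}]}}

```text
t: 1.9
tool_pos: [0.4655, -0.0585, 0.2006]
tool_rot: [-2.354, -2.077, 0.001]
contact_force: [0.3, -0.0, 0.2]
opening: 0.0598
grip_force: 0.0
```

```bash
python3 - <<'E'
from h import *
w=grab('wrist');cv2.imwrite('pics/w1.png',cv2.resize(w['img'][:,:,::-1],(800,600)))
o=ctrl.get_obs();print(o['t'],o['tool_pos'],cv2.Rodrigues(o['tool_rot'])[0].round(4),o['opening'])
R=cv2.Rodrigues(np.array(w['rvec'],float))[0];print(-R.T@w['tvec'],R,w['fx'])
E
```

```text
1.95 [ 0.46529943 -0.05764562  0.20077459] [[ 1.228e-01  9.924e-01 -1.300e-03]
 [ 9.924e-01 -1.228e-01  1.100e-03]
 [ 9.000e-04 -1.500e-03 -1.000e+00]] 0.05969054966827987
[0.47434615 0.01374562 0.34500809] [[ 0.99207031 -0.1256679  -0.00201929]
 [-0.11992645 -0.95130782  0.28395613]
 [-0.03760514 -0.28146228 -0.95883515]] 294.75783715898416
```

View pics/w1.png

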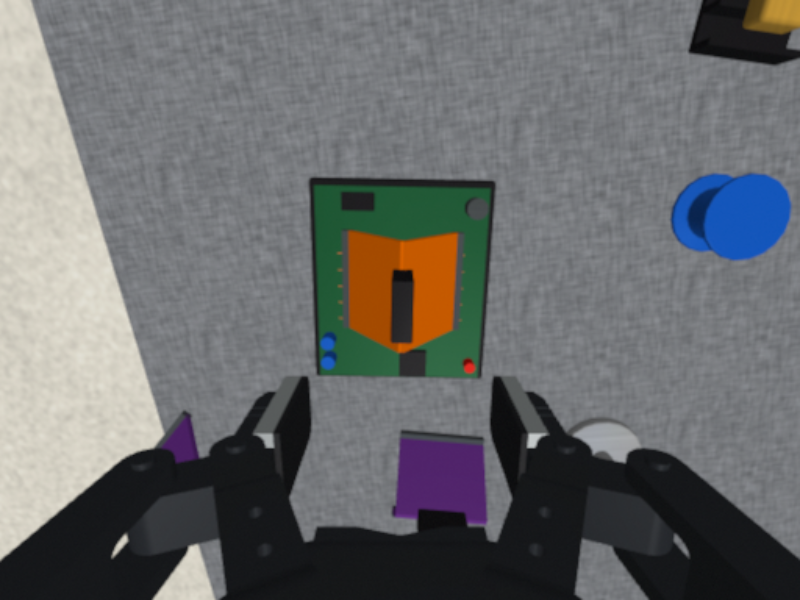

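The wrist view shows the guard's fin at (402,311), midway between the fingers (about x=402), with the ridge parallel to the pads.

```bash
python3 - <<'E'
from h import *
w=load('wrist');k=1.5625
rep('fin',[back(w,402/k,281/k,.102),back(w,402/k,342/k,.102)])
rep('feet',[back(w,u/k,v/k,.022) for u,v in[(344,231),(462,234),(457,330),(347,326)]])
rep('board',[back(w,u/k,v/k,.02) for u,v in[(314,185),(493,187),(481,374),(319,374)]])
E
```

```text
fin [ 0.4658 -0.0592  0.102 ] [0.0351, 0.0351] [82.9, -97.1]
feet [ 0.4662 -0.0607  0.022 ] [0.0697, 0.0823, 0.0708, 0.0815] [82.6, -8.7, -98.0, 170.6]
board [ 0.4651 -0.0639  0.02  ] [0.1402, 0.1221, 0.1388, 0.1244] [81.3, -7.8, -97.7, 172.8]
```

Emit:
{"op": "step_arm", "data": {"targets": [{"travel": [0,-0.002,-0.07],"angular": [0,0,0],"gripper": 0.7},{"travel": [0,-0.002,-0.14],"angular": [0,0,0],"gripper": 0.7},{"travel": [0,-0.002,-0.19],"angular": [0,0,0],"gripper": 0.7},{"travel": [0,-0.002,-0.206],"angular": [0,0,0],"gripper": 0.7},{"travel": [0,-0.002,-0.206],"angular": [0,0,0],"gripper": 0.7},{"travel": [0,-0.002,-0.206],"angular": [0,0,0],"gripper": 0},{"travel": [0,-0.002,-0.206],"angular": [0,0,0],"gripper": 0},{"travel": [0,-0.002,-0.206],"angular": [0,0,0],"gripper": 0},{"travel": [0,-0.002,-0.206],"angular": [0,0,0],"gripper": 0},{"travel": [0,-0.002,-0.206],"angular": [0,0,0],"gripper": 0}]}}

```text
t: 2.95
tool_pos: [0.4664, -0.0604, 0.0795]
tool_rot: [2.354, 2.077, 0.003]
contact_force: [-0.2, 1.6, 5.5]
opening: 0.0111
grip_force: 43.0
```

Emit:
{"op": "step_arm", "data": {"targets": [{"travel": [0,0,0],"angular": [0,0,0],"gripper": 0},{"travel": [0,0,0.03],"angular": [0,0,0],"gripper": 0},{"travel": [0,0,0.08],"angular": [0,0,0],"gripper": 0},{"travel": [0,0,0.14],"angular": [0,0,0],"gripper": 0},{"travel": [0,0,0.2],"angular": [0,0,0],"gripper": 0},{"travel": [0,0,0.25],"angular": [0,0,0],"gripper": 0},{"travel": [0,0,0.28],"angular": [0,0,0],"gripper": 0},{"travel": [0,0,0.28],"angular": [0,0,0],"gripper": 0}]}}

```text
t: 3.75
tool_pos: [0.4666, -0.0607, 0.249]
tool_rot: [2.352, 2.075, 0.005]
contact_force: [0.1, -0.9, -0.6]
opening: 0.0109
grip_force: 42.1
```

Emit:
{"op": "step_arm", "data": {"targets": [{"travel": [0.05,-0.1,0],"angular": [0,0,0.1],"gripper": 0},{"travel": [0.08,-0.17,0],"angular": [0,0,0.1],"gripper": 0},{"travel": [0.11,-0.24,0],"angular": [0,0,0.1],"gripper": 0},{"travel": [0.14,-0.31,0],"angular": [0,0,0.1],"gripper": 0},{"travel": [0.18,-0.38,0],"angular": [0,0,0.1],"gripper": 0},{"travel": [0.21,-0.44,0],"angular": [0,0,0.1],"gripper": 0},{"travel": [0.222,-0.462,0],"angular": [0,0,0.1],"gripper": 0},{"travel": [0.222,-0.462,0],"angular": [0,0,0.1],"gripper": 0},{"travel": [0.222,-0.462,0],"angular": [0,0,0.1],"gripper": 0}]}}

```text
t: 4.65
tool_pos: [0.5976, -0.3366, 0.2433]
tool_rot: [-2.27, -2.167, 0.001]
contact_force: [0.1, 0.1, -1.6]
opening: 0.0114
grip_force: 42.0
```

```bash
python3 - <<'E'
from h import *
w=grab('wrist');s=grab('side');t=grab('top')
o=ctrl.get_obs();print(o['t'],o['tool_pos'],o['opening'])
c=lambda im,u,v,a,b,k:cv2.resize(im[v:v+b,u:u+a,::-1],(a*k,b*k),interpolation=cv2.INTER_CUBIC)
W=cv2.resize(w['img'][:,:,::-1],(400,300));S=c(s['img'],332,145,150,150,2)
T=c(t['img'],245,178,66,50,6);T2=c(t['img'],320,110,130,100,3)
M=np.zeros((600,800,3),np.uint8);M[:300,:400]=W;M[:300,400:700]=S;M[300:,:396]=T;M[300:,400:790]=T2
cv2.imwrite('pics/m2.png',M)
E
```

```text
4.8 [ 0.59797473 -0.33599463  0.24524954] 0.011042121935512109
```

View pics/m2.png

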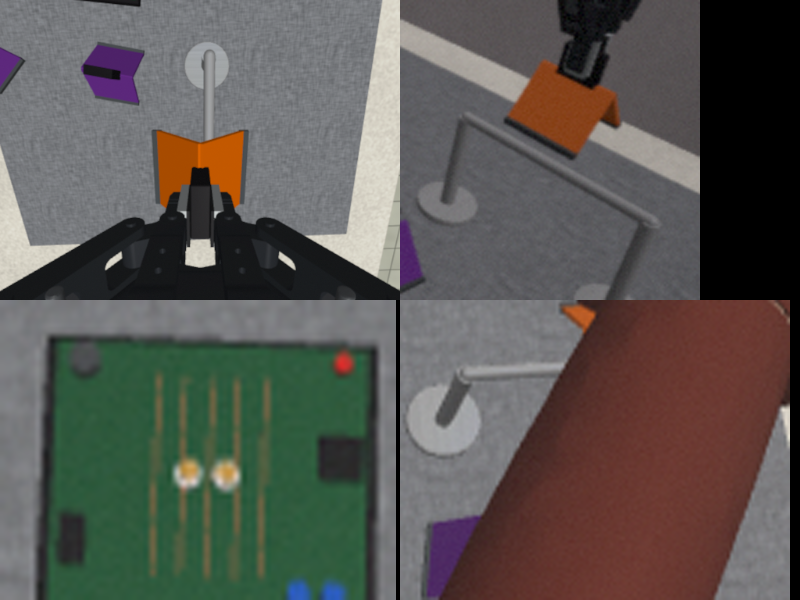

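The wrist view shows the bar end at (209,53) with the bar running under the guard's ridge near (208,138). The top crop shows the exposed brass pads at (188,470) and (226,472).

```bash
python3 - <<'E'
from h import *
w=load('wrist');k=512/400
P=[back(w,209*k,54*k,.13),back(w,208.5*k,138*k,.13)];rep('bar',P);print(P)
t=load('top')
P=[back(t,245+u/6-.42,178+v/6-.42,.034) for u,v in[(188.5,170),(226,172)]];rep('pads',P)
rep('sockets?',[back(t,245+u/6-.42,178+v/6-.42,.034) for u,v in[(188.5,168),(226.5,172)]])
im=t['img'];h=cv2.cvtColor(im,cv2.COLOR_RGB2HSV)[196:216,268:292]
m=((h[...,0]>10)&(h[...,0]<28)&(h[...,1]>90)&(h[...,2]>140)).astype(np.uint8)
n,l,st,c=cv2.connectedComponentsWithStats(m);print(st,c+[268,196])
for i in range(1,n):print(back(t,*(c[i]+[268,196]),.034))
E
```

```text
bar [ 0.6091 -0.2762  0.13  ] [0.0886, 0.0886] [87.5, -92.5]
[array([ 0.61099223, -0.23196107,  0.13      ]), array([ 0.60717938, -0.32052293,  0.13      ])]
pads [ 0.464  -0.0632  0.034 ] [0.0164, 0.0164] [80.8, -99.2]
sockets? [ 0.4644 -0.0634  0.034 ] [0.0167, 0.0167] [77.8, -102.2]
[[  0   0  24  20 467]
 [  7   9   3   3   7]
 [ 13   9   3   3   6]] [[279.51820128 205.4882227 ]
 [276.         205.71428571]
 [282.16666667 206.16666667]]
[ 0.46585927 -0.05516865  0.034     ]
[ 0.46293362 -0.07115127  0.034     ]
```

Emit:
{"op": "step_arm", "data": {"targets": [{"travel": [0.012,0,0],"angular": [0,0,0],"gripper": 0},{"travel": [0.012,0,0],"angular": [0,0,0],"gripper": 0},{"travel": [0.012,0,-0.04],"angular": [0,0,0],"gripper": 0},{"travel": [0.012,0,-0.08],"angular": [0,0,0],"gripper": 0},{"travel": [0.012,0,-0.11],"angular": [0,0,0],"gripper": 0},{"travel": [0.012,0,-0.13],"angular": [0,0,0],"gripper": 0},{"travel": [0.012,0,-0.14],"angular": [0,0,0],"gripper": 0},{"travel": [0.012,0,-0.15],"angular": [0,0,0],"gripper": 0},{"travel": [0.012,0,-0.154],"angular": [0,0,0],"gripper": 0},{"travel": [0.012,0,-0.154],"angular": [0,0,0],"gripper": 0}]}}

```text
t: 5.8
tool_pos: [0.6058, -0.3375, 0.1537]
tool_rot: [2.272, 2.169, 0.0]
contact_force: [0.1, 0.1, -0.9]
opening: 0.0112
grip_force: 42.0
```

Emit:
{"op": "step_arm", "data": {"targets": [{"travel": [0,0,-0.003],"angular": [0,0,0],"gripper": 0},{"travel": [0,0,-0.005],"angular": [0,0,0],"gripper": 0},{"travel": [0,0,-0.005],"angular": [0,0,0],"gripper": 0}]}}

```text
t: 6.1
tool_pos: [0.6064, -0.3377, 0.1513]
tool_rot: [2.27, 2.168, 0.001]
contact_force: [2.2, -0.5, -0.0]
opening: 0.0116
grip_force: 42.2
```

Emit:
{"op": "step_arm", "data": {"targets": [{"travel": [0.002,0,0],"angular": [0,0,0],"gripper": 0.25},{"travel": [0.002,0,0],"angular": [0,0,0],"gripper": 0.5},{"travel": [0.002,0,0],"angular": [0,0,0],"gripper": 0.5},{"travel": [0.002,0,0.01],"angular": [0,0,0],"gripper": 0.5},{"travel": [0.002,0,0.05],"angular": [0,0,0],"gripper": 0.5},{"travel": [0.002,0,0.1],"angular": [0,0,0],"gripper": 0.5},{"travel": [0.002,0,0.16],"angular": [0,0,0],"gripper": 0.5},{"travel": [0.002,0,0.16],"angular": [0,0,0],"gripper": 0.5}]}}

```text
t: 6.9
tool_pos: [0.6093, -0.339, 0.2547]
tool_rot: [2.263, 2.161, 0.004]
contact_force: [0.4, -0.1, 1.7]
opening: 0.0428
grip_force: 0.0
```

```bash
python3 - <<'E'
from h import *
w=grab('wrist');s=grab('side')
o=ctrl.get_obs();print(o['t'],o['tool_pos'],o['opening'])
M=np.zeros((450,800,3),np.uint8);M[:300,:400]=cv2.resize(w['img'][:,:,::-1],(400,300))
M[:450,400:]=cv2.resize(s['img'][145:295,332:465,::-1],(400,450));cv2.imwrite('pics/m3.png',M)
E
```

```text
7.0 [ 0.60742503 -0.33774304  0.24847321] 0.0428065324864609
```

View pics/m3.png

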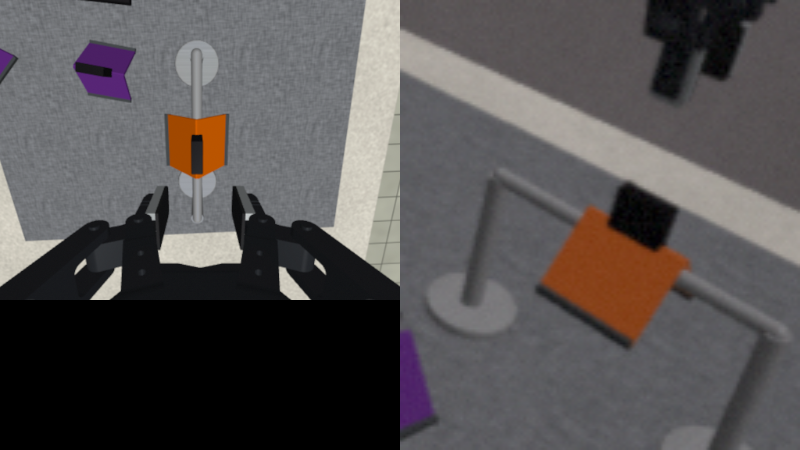

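The guard hangs upright astride the bar, at (197,145) in the wrist view. On to the tweezers.

Emit:
{"op": "step_arm", "data": {"targets": [{"travel": [-0.114,0.45,0],"angular": [0,0,0.856],"gripper": 1},{"travel": [-0.114,0.45,0],"angular": [0,0,0.856],"gripper": 1},{"travel": [-0.114,0.45,0],"angular": [0,0,0.856],"gripper": 1},{"travel": [-0.114,0.45,0],"angular": [0,0,0.856],"gripper": 1},{"travel": [-0.114,0.45,0],"angular": [0,0,0.856],"gripper": 1},{"travel": [-0.114,0.45,0],"angular": [0,0,0.856],"gripper": 1},{"travel": [-0.114,0.45,0],"angular": [0,0,0.856],"gripper": 1},{"travel": [-0.114,0.45,0],"angular": [0,0,0.856],"gripper": 1}]}}

```text
t: 7.8
tool_pos: [0.5377, -0.0668, 0.2449]
tool_rot: [-1.427, -2.797, 0.001]
contact_force: [-0.6, -0.3, -0.2]
opening: 0.0855
grip_force: 0.0
```

Emit:
{"op": "step_arm", "data": {"targets": [{"travel": [-0.114,0.45,-0.06],"angular": [0,0,0.856],"gripper": 1},{"travel": [-0.114,0.45,-0.06],"angular": [0,0,0.856],"gripper": 1},{"travel": [-0.114,0.45,-0.06],"angular": [0,0,0.856],"gripper": 1},{"travel": [-0.114,0.45,-0.06],"angular": [0,0,0.856],"gripper": 1},{"travel": [-0.114,0.45,-0.06],"angular": [0,0,0.856],"gripper": 1},{"travel": [-0.114,0.45,-0.06],"angular": [0,0,0.856],"gripper": 1},{"travel": [-0.114,0.45,-0.06],"angular": [0,0,0.856],"gripper": 1},{"travel": [-0.114,0.45,-0.06],"angular": [0,0,0.856],"gripper": 1},{"travel": [-0.114,0.45,-0.06],"angular": [0,0,0.856],"gripper": 1}]}}

```text
t: 8.7
tool_pos: [0.4707, 0.2013, 0.2101]
tool_rot: [-0.43, -3.112, 0.001]
contact_force: [-0.0, 1.3, -0.6]
opening: 0.0853
grip_force: 0.0
```

```bash
python3 - <<'E'
from h import *
w=grab('wrist')
o=ctrl.get_obs();print(o['t'],o['tool_pos'],cv2.Rodrigues(o['tool_rot'])[0].round(3)[:,1],o['opening'])
cv2.imwrite('pics/w2.png',cv2.resize(w['img'][96:384,128:512-128+0,::-1],(534,600),interpolation=cv2.INTER_CUBIC))
# predicted from model: stand origin .4712 .2025 yaw -15.3
a=np.radians(74.7);y=np.array([np.cos(a),np.sin(a),0]);x=np.array([y[1],-y[0],0]);c=np.array([.4712,.2025,0])
P=[c+sx*x*.0055+sy*y*.0215+[0,0,.039] for sx,sy in[(1,1),(1,-1),(-1,-1),(-1,1)]]
print((proj(w,P)-[128,96])*[534/256,600/288]);print((proj(w,[c+[0,0,.115]])-[128,96])*[534/256,600/288])
E
```

```text
8.75 [0.47078343 0.20128585 0.21027267] [ 0.271  0.963 -0.   ] 0.08546812902460187
[[309.86066195 185.02852691]
 [228.45700792 185.69369137]
 [227.90127421 165.30378365]
 [310.09681417 164.6230311 ]]
[[269.53234865 217.36143699]]
```

View pics/w2.png

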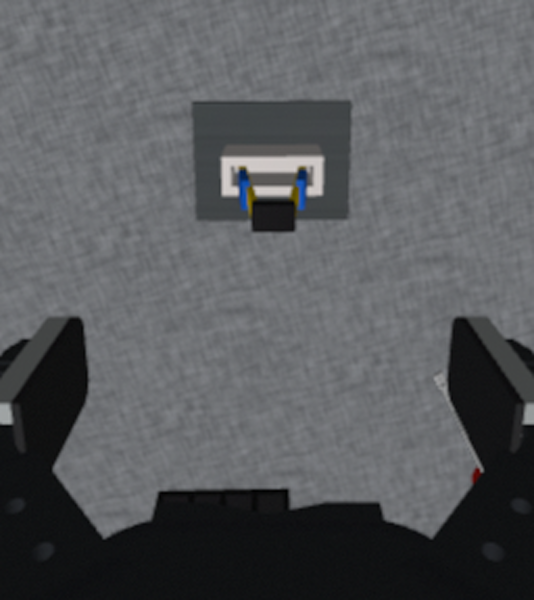

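The head is at (273,215) and the well is centred near (272,175), about 1.7 mm toward +y from my model. Fingers straddle it; descending.

Emit:
{"op": "step_arm", "data": {"targets": [{"travel": [0.001,0.004,-0.06],"angular": [0,0,0],"gripper": 1},{"travel": [0.001,0.004,-0.12],"angular": [0,0,0],"gripper": 1},{"travel": [0.001,0.004,-0.18],"angular": [0,0,0],"gripper": 1},{"travel": [0.001,0.004,-0.23],"angular": [0,0,0],"gripper": 1},{"travel": [0.001,0.004,-0.26],"angular": [0,0,0],"gripper": 1},{"travel": [0.001,0.004,-0.269],"angular": [0,0,0],"gripper": 1},{"travel": [0.001,0.004,-0.269],"angular": [0,0,0],"gripper": 1},{"travel": [0.001,0.004,-0.269],"angular": [0,0,0],"gripper": 1}]}}

```text
t: 9.55
tool_pos: [0.472, 0.2049, 0.0504]
tool_rot: [0.428, 3.11, 0.001]
contact_force: [0.3, -0.3, 1.4]
opening: 0.0851
grip_force: 0.0
```

Emit:
{"op": "step_arm", "data": {"targets": [{"travel": [0,0,0],"angular": [0,0,0],"gripper": 0.6},{"travel": [0,0,0],"angular": [0,0,0],"gripper": 0.45},{"travel": [0,0,0],"angular": [0,0,0],"gripper": 0.4},{"travel": [0,0,0],"angular": [0,0,0],"gripper": 0.35},{"travel": [0,0,0],"angular": [0,0,0],"gripper": 0.32},{"travel": [0,0,0],"angular": [0,0,0],"gripper": 0.29},{"travel": [0,0,0],"angular": [0,0,0],"gripper": 0.27},{"travel": [0,0,0],"angular": [0,0,0],"gripper": 0.27},{"travel": [0,0,0],"angular": [0,0,0],"gripper": 0.27}]}}

```text
t: 10.45
tool_pos: [0.4711, 0.2045, 0.0496]
tool_rot: [0.426, 3.112, -0.002]
contact_force: [-0.8, -2.9, 6.4]
opening: 0.0233
grip_force: 7.9
```

Emit:
{"op": "step_arm", "data": {"targets": [{"travel": [0,0,0.01],"angular": [0,0,0],"gripper": 0.27},{"travel": [0,0,0.03],"angular": [0,0,0],"gripper": 0.27},{"travel": [0,0,0.06],"angular": [0,0,0],"gripper": 0.27},{"travel": [0,0,0.1],"angular": [0,0,0],"gripper": 0.27},{"travel": [0,0,0.14],"angular": [0,0,0],"gripper": 0.27},{"travel": [0,0,0.17],"angular": [0,0,0],"gripper": 0.27},{"travel": [0,0,0.18],"angular": [0,0,0],"gripper": 0.27},{"travel": [0,0,0.18],"angular": [0,0,0],"gripper": 0.27},{"travel": [0,0,0.18],"angular": [0,0,0],"gripper": 0.27}]}}

```text
t: 11.35
tool_pos: [0.4699, 0.2049, 0.1559]
tool_rot: [-0.426, -3.111, 0.001]
contact_force: [0.1, 1.0, -0.7]
opening: 0.0231
grip_force: 11.8
```

```bash
python3 - <<'E'
from h import *
w=grab('wrist');s=grab('side')
o=ctrl.get_obs();print(o['t'],o['tool_pos'],cv2.Rodrigues(o['tool_rot'])[0].round(3),o['opening'],o['grip_force'],o['contact_force'])
M=np.zeros((500,800,3),np.uint8);M[:300,:400]=cv2.resize(w['img'][:,:,::-1],(400,300))
p=proj(s,[o['tool_pos']])[0].astype(int);print(p)
M[:500,400:]=cv2.resize(s['img'][max(p[1]-50,0):p[1]+50,p[0]-40:p[0]+40,::-1],(400,500),interpolation=cv2.INTER_CUBIC);cv2.imwrite('pics/m4.png',M)
# board end view of pads, fresh top
t=grab('top');np.save('pics/dummy',0)
im=t['img'];h=cv2.cvtColor(im,cv2.COLOR_RGB2HSV)[196:216,268:292]
m=((h[...,0]>10)&(h[...,0]<28)&(h[...,1]>90)&(h[...,2]>140)).astype(np.uint8)
n,l,st,c=cv2.connectedComponentsWithStats(m)
for i in range(1,n):print(st[i],back(t,*(c[i]+[268,196]),.034))
E
```

```text
11.45 [0.46964532 0.20483878 0.15529611] [[-0.963  0.269 -0.003]
 [ 0.269  0.963 -0.001]
 [ 0.002 -0.001 -1.   ]] 0.02335674953042294 11.835412681102753 [-0.63928769  0.83247804 -0.71078311]
[195 140]
[7 9 3 3 7] [ 0.46585927 -0.05516865  0.034     ]
[13  9  3  3  6] [ 0.46293362 -0.07115127  0.034     ]
```

View pics/m4.png

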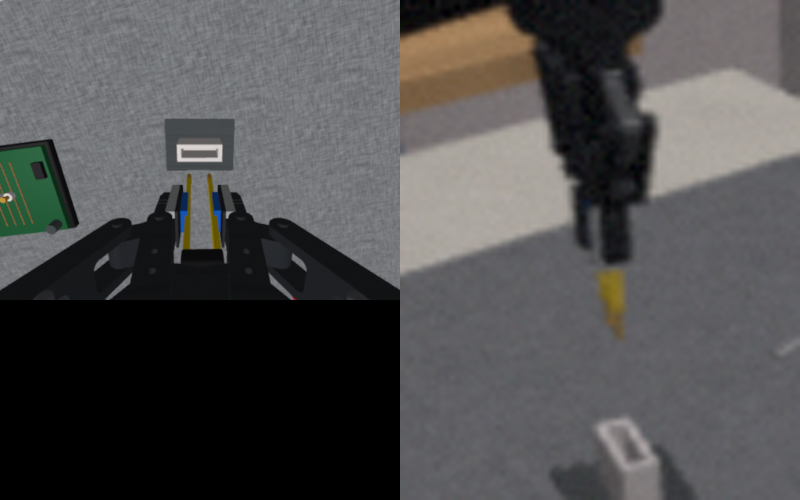

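Tweezers are held, squeezed and clear of the stand; the arms are seen at (188..210,180) in the wrist view. Going above the pads.

Emit:
{"op": "step_arm", "data": {"targets": [{"travel": [-0.001,-0.06,0],"angular": [0,0,0.156],"gripper": 0.27},{"travel": [-0.003,-0.13,0],"angular": [0,0,0.156],"gripper": 0.27},{"travel": [-0.004,-0.2,0],"angular": [0,0,0.156],"gripper": 0.27},{"travel": [-0.006,-0.27,0],"angular": [0,0,0.156],"gripper": 0.27},{"travel": [-0.007,-0.34,0],"angular": [0,0,0.156],"gripper": 0.27},{"travel": [-0.009,-0.4,0],"angular": [0,0,0.156],"gripper": 0.27},{"travel": [-0.009,-0.447,-0.03],"angular": [0,0,0.156],"gripper": 0.27},{"travel": [-0.009,-0.447,-0.07],"angular": [0,0,0.156],"gripper": 0.27},{"travel": [-0.009,-0.447,-0.08],"angular": [0,0,0.156],"gripper": 0.27},{"travel": [-0.009,-0.447,-0.08],"angular": [0,0,0.156],"gripper": 0.27}]}}

```text
t: 12.5
tool_pos: [0.4638, -0.0625, 0.107]
tool_rot: [-0.235, -3.129, -0.002]
contact_force: [0.5, 1.1, -1.2]
opening: 0.0226
grip_force: 11.8
```

Emit:
{"op": "step_arm", "data": {"targets": [{"travel": [0,0,-0.01],"angular": [0,0,0],"gripper": 0.27},{"travel": [0,0,-0.015],"angular": [0,0,0],"gripper": 0.27},{"travel": [0,0,-0.015],"angular": [0,0,0],"gripper": 0.27}]}}

```text
t: 12.8
tool_pos: [0.4653, -0.0627, 0.1]
tool_rot: [0.233, 3.133, -0.0]
contact_force: [0.5, 0.3, -0.4]
opening: 0.0236
grip_force: 11.8
```

```bash
python3 - <<'E'
from h import *
w=grab('wrist');s=grab('side')
o=ctrl.get_obs();print(o['t'],o['tool_pos'],cv2.Rodrigues(o['tool_rot'])[0].round(3)[:,1],o['opening'],o['grip_force'],o['contact_force'])
T=o['tool_pos'];p=proj(s,[T-[0,0,.05]])[0].astype(int);q=proj(w,[T-[0,0,.05]])[0].astype(int);print(p,q)
q0,p0=q-[40,40],p-[40,50]
print(q0,p0)
M=np.zeros((500,800,3),np.uint8)
M[:400,:400]=cv2.resize(w['img'][q0[1]:q0[1]+80,q0[0]:q0[0]+80,::-1],(400,400),interpolation=cv2.INTER_CUBIC)
M[:500,400:]=cv2.resize(s['img'][p0[1]:p0[1]+100,p0[0]:p0[0]+80,::-1],(400,500),interpolation=cv2.INTER_CUBIC);cv2.imwrite('pics/m5.png',M)
E
```

```text
12.9 [ 0.46554429 -0.06286165  0.10039098] [ 0.148  0.989 -0.   ] 0.023119059775932756 11.835352331399918 [ 0.12148009  0.0614918  -1.19474932]
[260 220] [255 219]
[215 179] [220 170]
```

View pics/m5.png

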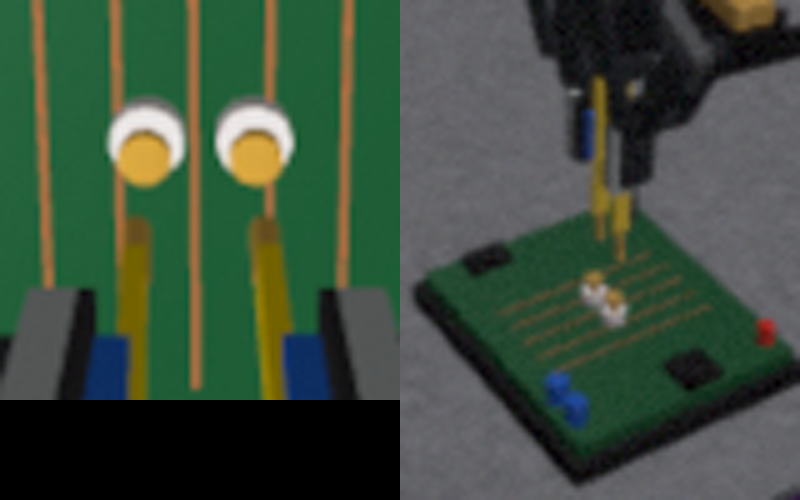

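The wrist crop shows the brass discs at (143,161) and (256,161), with the tweezers tips just above at (138,226) and (264,226). In the side crop the tips are at (600,236) and (622,258).

```bash
python3 - <<'E'
from h import *
w=load('wrist');s=load('side')
W=lambda u,v:(215+u/5-.4,179+v/5-.4);S=lambda u,v:(220+(u-400)/5-.4,170+v/5-.4)
def PM(d):
    R=cv2.Rodrigues(np.array(d['rvec'],float))[0];K=np.array([[d['fx'],0,d['cx']],[0,d['fy'],d['cy']],[0,0,1]])
    return K@np.c_[R,np.array(d['tvec']).reshape(3)]
def tri(a,b):
    X=cv2.triangulatePoints(PM(w),PM(s),np.array(a,float),np.array(b,float));X=(X[:3]/X[3])[:,0]
    print(X.round(4),(proj(w,[X])[0]-a).round(1),(proj(s,[X])[0]-b).round(1));return X
P=[back(w,*W(143,161),.034),back(w,*W(256,161),.034)];rep('pads w',P);print(P)
rep('pads s',[back(s,*S(593,276),.034),back(s,*S(613,298),.034)])
tri(W(143,161),S(593,276));tri(W(256,161),S(613,298))
a=tri(W(138,225),S(600,236));b=tri(W(264,225),S(622,258))
rep('tip z.0568',[back(w,*W(138,225),.0568),back(w,*W(264,225),.0568)])
a=tri(W(138,225),S(622,258));b=tri(W(264,225),S(600,236))
E
```

```text
pads w [ 0.4648 -0.0634  0.034 ] [0.017, 0.017] [-98.6, 81.4]
[array([ 0.46352747, -0.07180564,  0.034     ]), array([ 0.46607468, -0.05495075,  0.034     ])]
pads s [ 0.4633 -0.0662  0.034 ] [0.0185, 0.0185] [78.9, -101.1]
[ 0.4564 -0.0692  0.0472] [ 1.2 -3.9] [ 0.8 -0.3]
[ 0.4763 -0.0568  0.0131] [-1.2  3.6] [-0.9  0.3]
[ 0.4585 -0.0697  0.0697] [ 0.7 -2.4] [ 0.4 -0.2]
[ 0.48   -0.057   0.0357] [-1.7  5.4] [-1.2  0.5]
tip z.0568 [ 0.4662 -0.0633  0.0568] [0.0172, 0.0172] [-98.6, 81.4]
[ 0.4677 -0.0727  0.0528] [-0.5  1.7] [-0.3  0.2]
[ 0.4695 -0.0553  0.0545] [-0.5  1.6] [-0.3  0.1]
```

Tip gap is 17.2 mm against a pad spacing of 17.0 mm, so they match; the tips sit about 1.5 mm too far in +x. Correcting and lowering gently.

Emit:
{"op": "step_arm", "data": {"targets": [{"travel": [-0.0025,0,-0.01],"angular": [0,0,0],"gripper": 0.27},{"travel": [-0.0025,0,-0.02],"angular": [0,0,0],"gripper": 0.27},{"travel": [-0.0025,0,-0.025],"angular": [0,0,0],"gripper": 0.27},{"travel": [-0.0025,0,-0.028],"angular": [0,0,0],"gripper": 0.27},{"travel": [-0.0025,0,-0.028],"angular": [0,0,0],"gripper": 0.27},{"travel": [-0.0025,0,-0.028],"angular": [0,0,0],"gripper": 0.27},{"travel": [-0.0025,0,-0.028],"angular": [0,0,0],"gripper": 0.27}]}}

```text
t: 13.6
tool_pos: [0.4639, -0.0632, 0.0833]
tool_rot: [0.235, 3.132, -0.0]
contact_force: [0.1, 1.3, -0.4]
opening: 0.0232
grip_force: 11.8
```

```bash
cat >> h.py <<'E'
def state(n=5):
    L=[]
    for i in range(n):
        d=grab('wrist');o=ctrl.get_obs();L.append(np.r_[o['tool_pos'],o['contact_force'],o['opening'],o['grip_force']])
    print(o['t'],np.mean(L,0).round(4),np.std(L,0).round(4));return d,o
E
python3 - <<'E'
from h import *
w,o=state()
T=o['tool_pos'];q=proj(w,[T-[0,0,.05]])[0].astype(int);q0=q-[40,40];print(q0)
s=grab('side');p=proj(s,[T-[0,0,.05]])[0].astype(int);p0=p-[30,30];print(p0)
M=np.zeros((400,800,3),np.uint8)
M[:,:400]=cv2.resize(w['img'][q0[1]:q0[1]+80,q0[0]:q0[0]+80,::-1],(400,400),interpolation=cv2.INTER_CUBIC)
M[:,400:]=cv2.resize(s['img'][p0[1]:p0[1]+60,p0[0]:p0[0]+60,::-1],(400,400),interpolation=cv2.INTER_CUBIC);cv2.imwrite('pics/m6.png',M)
E
```

```text
13.85 [ 0.4639 -0.0631  0.0833 -0.0625  0.241  -0.6133  0.0232 11.8357] [0.000e+00 0.000e+00 0.000e+00 2.479e-01 5.670e-01 4.082e-01 1.000e-04
 1.000e-04]
[215 178]
[229 196]
```

View pics/m6.png

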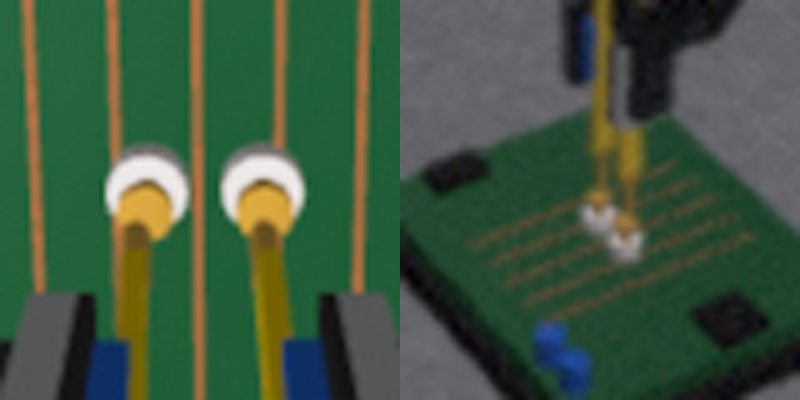

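The tips hover just over their discs: discs at (145,212) and (265,211), tips at (136,232) and (265,232).

```bash
python3 - <<'E'
from h import *
w=load('wrist');W=lambda u,v:(215+u/5-.4,178+v/5-.4)
rep('pads',[back(w,*W(145,212),.034),back(w,*W(265,211),.034)])
for z in(.0375,.0395):rep('tips',[back(w,*W(136,232),z),back(w,*W(265,232),z)])
E
```

```text
pads [ 0.4644 -0.0632  0.034 ] [0.0168, 0.0168] [-98.1, 81.9]
tips [ 0.466  -0.064   0.0375] [0.0178, 0.0178] [-98.6, 81.4]
tips [ 0.4652 -0.0639  0.0395] [0.0176, 0.0176] [-98.6, 81.4]
```

Emit:
{"op": "step_arm", "data": {"targets": [{"travel": [0,0.001,-0.002],"angular": [0,0,0],"gripper": 0.265},{"travel": [0,0.001,-0.004],"angular": [0,0,0],"gripper": 0.265},{"travel": [0,0.001,-0.005],"angular": [0,0,0],"gripper": 0.265},{"travel": [0,0.001,-0.005],"angular": [0,0,0],"gripper": 0.265},{"travel": [0,0.001,-0.005],"angular": [0,0,0],"gripper": 0.265}]}}

```text
t: 14.4
tool_pos: [0.4637, -0.0625, 0.0801]
tool_rot: [-0.235, -3.133, -0.0]
contact_force: [-0.8, 0.2, -0.1]
opening: 0.0229
grip_force: 12.3
```

```bash
python3 -c "
from h import *
state(6)"
```

```text
14.7 [ 0.4637 -0.0625  0.0801  0.136   0.1286 -0.6978  0.0229 12.2996] [0.000e+00 0.000e+00 0.000e+00 5.038e-01 2.770e-01 4.797e-01 1.000e-04
 3.000e-04]
```

Emit:
{"op": "step_arm", "data": {"targets": [{"travel": [-0.001,0,-0.0015],"angular": [0,0,0],"gripper": 0.265},{"travel": [-0.001,0,-0.003],"angular": [0,0,0],"gripper": 0.265},{"travel": [-0.001,0,-0.003],"angular": [0,0,0],"gripper": 0.265},{"travel": [-0.001,0,-0.003],"angular": [0,0,0],"gripper": 0.265}]}}

```text
t: 15.1
tool_pos: [0.4633, -0.0625, 0.0785]
tool_rot: [0.235, 3.132, -0.0]
contact_force: [0.2, -0.6, -0.1]
opening: 0.0229
grip_force: 12.3
```

```bash
python3 -c "
from h import *
state(6)"
```

```text
15.4 [ 0.4632 -0.0625  0.0784 -0.0612 -0.3131  0.3267  0.0229 12.2974] [0.000e+00 0.000e+00 0.000e+00 6.528e-01 3.023e-01 5.339e-01 2.000e-04
 2.800e-03]
```

Emit:
{"op": "step_arm", "data": {"targets": [{"travel": [0,0,-0.0015],"angular": [0,0,0],"gripper": 0.265},{"travel": [0,0,-0.003],"angular": [0,0,0],"gripper": 0.265},{"travel": [0,0,-0.003],"angular": [0,0,0],"gripper": 0.265},{"travel": [0,0,-0.003],"angular": [0,0,0],"gripper": 0.265}]}}

```text
t: 15.8
tool_pos: [0.4633, -0.0625, 0.0767]
tool_rot: [0.235, 3.132, -0.0]
contact_force: [0.5, -0.4, 2.1]
opening: 0.0228
grip_force: 12.3
```

```bash
python3 - <<'E'
from h import *
w,o=state(6)
T=o['tool_pos'];q=proj(w,[T-[0,0,.05]])[0].astype(int);q0=q-[40,40];print(q0,o['dq'].round(4))
s=grab('side');p0=proj(s,[T-[0,0,.05]])[0].astype(int)-[30,30]
M=np.zeros((600,800,3),np.uint8)
M[:400,:400]=cv2.resize(w['img'][q0[1]:q0[1]+80,q0[0]:q0[0]+80,::-1],(400,400),interpolation=cv2.INTER_CUBIC)
M[:400,400:]=cv2.resize(s['img'][p0[1]:p0[1]+60,p0[0]:p0[0]+60,::-1],(400,400),interpolation=cv2.INTER_CUBIC)
M[400:,:266]=cv2.resize(s['img'][190:290,340:473,::-1],(266,200));cv2.imwrite('pics/m7.png',M)
E
```

```text
16.1 [ 4.63200e-01 -6.25000e-02  7.67000e-02  3.50000e-03  9.29000e-02
  2.33410e+00  2.29000e-02  1.23461e+01] [0.000e+00 0.000e+00 0.000e+00 4.784e-01 2.834e-01 4.706e-01 2.000e-04
 1.400e-03]
[215 178] [-0.0004  0.0009 -0.0011  0.0021  0.002   0.0005]
```

View pics/m7.png

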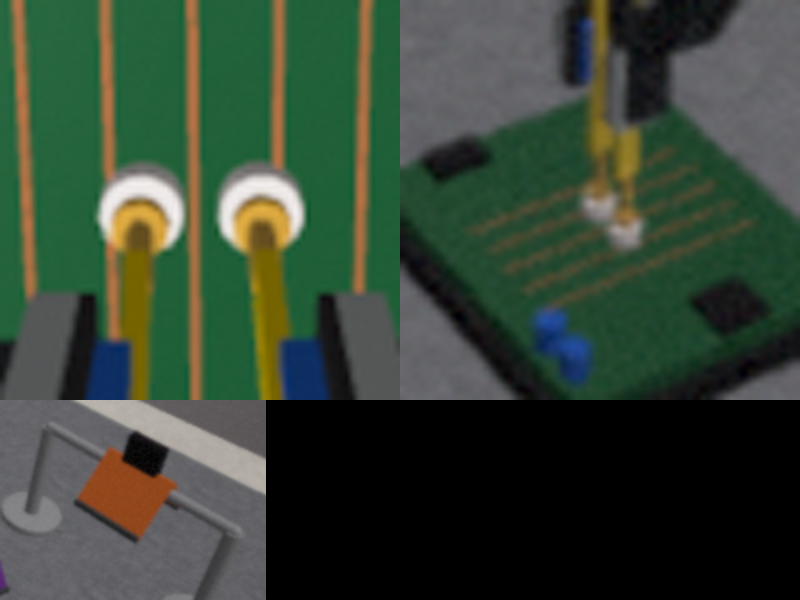

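Both tips sit centred on their discs at (139,228) and (262,228), pressing about 3 N in total, roughly 2 mm of sink. The guard still hangs on the bar, so I'm handing in.

```bash
python3 -c "
from station import ctrl
print(ctrl.finish_job())"
```

```text
the job is handed in; nothing more can be done
None
```

I handed the job in at about 16 s of the 51 s: the guard hangs by itself astride the rail, and the gripper holds the squeezed tweezers with one tip on each brass pad, pressed in about 2 mm (about 3 N in total); no verdict came back.

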